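Register a heatsink board in its assembly nest

ROBOT

A 6-joint arm with a two-finger parallel gripper is mounted at the origin on the work surface. World frame = base frame: x ahead of the robot, y to its left, z up, the work surface at z = 0. Lengths are in m, angles in degrees, forces in N, time in s.
With the tool pointing down it reaches from about 0.25 to 0.725 m from the base axis. Payload 9.7 kg.
Tool frame: the origin (TCP) lies midway between the tips of the shut fingers; the grasp point (between the pads) lies 19 mm behind it; z points along the fingers, y is the line along which they close (so a half turn about z gives the same grasp; the last joint's range is limited). The gripper opens to 85 mm and grips with 20 to 120 N. Pads are 22 mm wide; open, the fingers measure 114 mm over their backs; the gripper's body (76 mm by 85 mm) begins 54 mm behind the grasp point. The pads swing forward as they close: fully open they stand 13 mm farther back than shut.
Start: joints at [74.026, 4.979, 10.078, 95.1, 0, 90], TCP at [0.151, 0.529, 0.231] pointing down, gripper open.
Joint ranges: [-179.16, 179.16], [-48.56, 103.87], [-65.8, 70.77], [-126.05, 130.52], [-82.76, 87.17], [-180, 180]. Speed limits (degrees/s): [127.2, 127.2, 147.25, 180, 180, 180].

INTERFACE

Orientations are given as [roll, pitch, yaw] about the fixed x, y, z axes, in that order (R = Rz(yaw) Ry(pitch) Rx(roll)).
In Python, from workcell import * gives the robot as it stands.
- The arm moves only by the tool servo_tool, never from a script. Its argument "moves" is a list of rows, each a list of 4 numbers: the shift along the world's x, y, z in parts of the range, where 1.0 means 50 cm, then the turn about the world's z in fractions of the full range, 1 being 4 rad. A call has 1 to 20 rows; each row is the pose to reach, as a shift and turn from the pose commanded when the call began; what a row does not reach only later rows make up. A row lasts 1/12 s, in which the tool goes at most 41.7 mm and 7.16 degrees, less where a joint would pass 70% of its speed; a pose out of reach is approached as far as the arm can. A call with a gripper value outside its range is refused whole. "claw" is the closure, from 0 (fully open) to 1 (shut), set as the call begins (left out, the last holds). The fingers move at their own pace and stop on an object; "force" is the grip in N (left out, the last holds). Time passes only in rows, so rows that repeat a pose let the fingers close. It gives the time, the measured TCP pose, the force, the opening and the grip force at its end, in the units of the state.
- get_obs(): the state, without advancing time (a new reading comes with each control period).
- camera(name): name is "scene" or "top" or "wrist"; returns the picture (480x640x3 uint8, red, green, blue); there is no depth.
- get_calibration(name): a dict with "fx", "fy", "cx", "cy" (pixels), "k1" (the pictures are not rectified: a ray, as slopes to the right and down, at radius r is drawn at 1 + k1 r^2 times it, then the intrinsics apply), "rvec" (rotation vector, rad) and "tvec" (3), from world to camera coordinates, as OpenCV has them; the wrist camera has in their place "tool_from_camera" (4x4, takes a point from camera to tool coordinates, whose origin is the TCP and whose axes are the flange's). Camera axes: x right, y down, z forward; pixel columns grow to the right and rows downward; lengths in m; the calibration is good to about 2 mm. A picture is of the moment at which its call begins: read the wrist's pose just before it. get_calibration takes no time and is no camera call.
- job_done(): hands the job in; it is judged then, once.
The state is a dict: "time": time; "q": joint angles; "qd": joint speeds; "joint_efforts": joint torques, N m; "ee_pos": TCP position; "tcp_rot": TCP orientation; "wrist_force": force on the tool from outside, world axes, zero at the start; "torque": the same for the moment, N m; "opening": finger opening in m; "grasp_force": force on a finger pad.
Only numpy, scipy, OpenCV 4.12 (cv2) and the standard library are available. Lean on these libraries where they do the work, as an engineer would, in place of code of your own. Each camera call takes 0.05 s, during which the arm holds its last target. There are 200 camera calls.

TASK

Load the heatsink board into the assembly nest: first swing the clamp arm right back until it lies along the side fence, then set the board flat on the nest plate with its bare corner (the one between the two edges without connectors) in the corner of the two steel fences, and press it firmly, without forcing it, square and home against both fences at once. Finish while still holding it there, pushed against both fences, so that it can be clamped. Leave the other things on the bench where they are.

Things in the scene. Friction and masses are not known exactly. Their poses are not given: they have to be found in the camera images.
- nest: Assembly nest, fixed: aluminium plate 180 x 150 x 10 mm (x, y, z) with two steel fences and a swing clamp on top. Origin: centre of the plate's underside, on the 2 mm mat (z = 0.002). End fence on its +x side, side fence on its +y side. The board's home: its centre at nest x = 10, y = 5 mm, feet on the plate (nest z = 10), its axes pointing as the nest's.
- nest_corner (a point): Point on the plate's top where the inner faces of the two fences would meet (nest x = 60, y = 45, z = 10 mm), axes as the nest's; between the fences' ends is a small open relief gap. The board comes from its -x -y side.
- fence_end: Steel bar, fixed: inner face at nest x = 60 mm, y from -57 to 33 mm, 14 mm thick, 14 mm high above the plate. The board is pushed along nest +x against it; about 10 N is right, 3 to 40 N counts. Stiff, smooth (friction about 0.25). Origin: above the nest's middle, on the plate top (not in the bar), axes as the nest's.
- fence_side: Steel bar, fixed: inner face at nest y = 45 mm, x from -58 to 46 mm, 14 mm thick, 14 mm high above the plate. The board is pushed along nest +y against it; about 10 N is right, 3 to 40 N counts. Stiff, smooth (friction about 0.25). Origin: above the nest's middle, on the plate top (not in the bar), axes as the nest's.
- clamp (a joint): Angle of the clamp arm about its upright post, -0.7 to 1.65 rad. 0: the arm points along nest -y, over the plate; grows clockwise seen from above; 1.57: it points along nest -x, lying along the side fence, clear of the board's place; more than 1.2 counts as back. Starts over the board's place (-0.55 to 0.45). About 1 N at the knob moves it; it stays where left.
- clamp_knob (a point): Top centre of the upright round black knob at the clamp arm's free end, 50 mm from the pivot: 16 mm in diameter, 18 mm high, top 42 mm above the plate's top. It does not turn on the arm: pinch it from above, or push it. The arm below is a steel bar 14 mm wide, its top face 20 mm below this point.
- clamp_pivot (a point): On the clamp's upright hinge axis, at the top face of the arm (22 mm above the plate), at nest x = -20, y = 67 mm. The post under it is 12 mm in diameter.
- board: Loose circuit board, about 0.18 kg: green, 100 x 80 x 2 mm (x, y, z) on four 6 mm brass feet, finned aluminium heatsink 40 x 40 x 32 mm in the middle to take it by. Origin: its centre, under the feet. Heatsink z = 8 to 40 mm, other parts below 18.5. A terminal block overhangs the -x edge by 4 mm, two sockets overhang the -y edge by 3.5; +x and +y edges are bare.
- board_corner (a point): The bare corner of the green board, at board x = 50, y = 40, z = 6 mm (underside of the green board). Home, it is 6 mm above nest_corner.
- heatsink_top (a point): Centre of the heatsink's top face, 40 mm above the undersides of the board's feet; the heatsink's faces are parallel to the board's edges.
- breadboard: Bystander: white plug-in breadboard 165 x 55 x 9 mm, loose, lying on the mat between the two work places. Origin: centre of its underside.
- multimeter: Bystander: orange multimeter lying on its back, 175 x 82 mm, 46 mm high, beyond the work. Origin: centre of its underside.
- iron_stand: Bystander: soldering iron in its black stand, base 100 x 75 mm, 125 mm high at the handle's end, beyond the work. Origin: centre of the base's underside.
- screwdriver: Bystander: screwdriver, 150 mm long, lying on the mat beyond the breadboard. Origin: on its underside.
There are look-alikes about, which are no part of the job. Of the things that look like the board, take the one that is nearest to the robot's base at the start.

How it is judged:
By the outcome, as a careful person would: the job done as asked, in the order asked, and still so for the second after the job is handed in, while the arm keeps its last pose, push and grip.
It also fails if it takes over 58 s, if anything falls off the work surface, if the arm or the gripper's body presses on something with over 40 N, if the wrist force passes 120 N, or if a joint passes its speed limit or range.

## Working session

There is one attempt and no reset: what is moved stays moved. The work goes in short steps, Python scripts to look and compute and a tool call to move; the robot and the scene stay as the last step left them, time stands still between calls to the robot, and variables do not carry over. Pictures are saved under pics/ and viewed, at most 10 in all, crops included, and the job is handed in when it is done.

Besides the shell and the picture viewer there is one more tool, called as name(argument=value, ...) on one line, values as JSON. servo_tool: Moves the arm, as the interface text tells. Its arguments: {"type":"object","properties":{"moves":{"type":"array","items":{"type":"array","items":{"type":"number"}}},"claw":{"type":"number"},"force":{"type":"number"}},"required":["moves"]}

```bash
ls; mkdir -p pics
python3 - <<'E'
from workcell import *
import cv2
for n in ("scene","top"):
    cv2.imwrite(f"pics/{n}0.png",camera(n)[:,:,::-1]); print(n,get_calibration(n))
o=get_obs();print({k:o[k] for k in("time","ee_pos","tcp_rot","opening","wrist_force")});print(get_calibration("wrist"))
E
```

```text
pics
scene {'fx': 569.234719698974, 'fy': 569.234719698974, 'cx': 322.4574416668486, 'cy': 239.06476683322776, 'k1': -0.06906539975473276, 'rvec': array([ 2.42249917,  0.70668876, -0.21934296]), 'tvec': array([-0.6401458 , -0.04283444,  1.59348653])}
top {'fx': 610.3706150326208, 'fy': 610.3706150326208, 'cx': 332.68056892235, 'cy': 233.31092643233788, 'k1': -0.2135589637561438, 'rvec': array([ 2.16961146, -2.14777764,  0.10854699]), 'tvec': array([0.24200362, 0.62102504, 1.67213128])}
{'time': 0.1, 'ee_pos': array([0.15131126, 0.52856647, 0.23063995]), 'tcp_rot': array([-1.79930761e+02,  1.33223054e-04,  1.64026418e+02]), 'opening': 0.08553511522140467, 'wrist_force': array([-0.60028467,  0.55133181, -0.38656991])}
{'fx': 429.1882461265986, 'fy': 429.1882461265986, 'cx': 321.9812403611033, 'cy': 234.1721652639363, 'k1': -0.10683509163534727, 'tool_from_camera': array([[-1.40378218e-03, -9.64310192e-01, -2.64771378e-01,
         6.75905317e-02],
       [ 9.99998823e-01, -1.51764025e-03,  2.25460302e-04,
         8.04207106e-04],
       [-6.19241367e-04, -2.64770750e-01,  9.64311188e-01,
        -1.42641037e-01],
       [ 0.00000000e+00,  0.00000000e+00,  0.00000000e+00,
         1.00000000e+00]])}
```

View pics/top0.png

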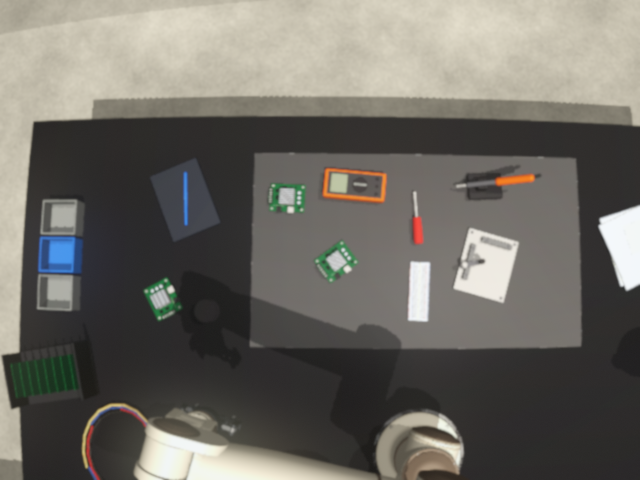

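View pics/scene0.png

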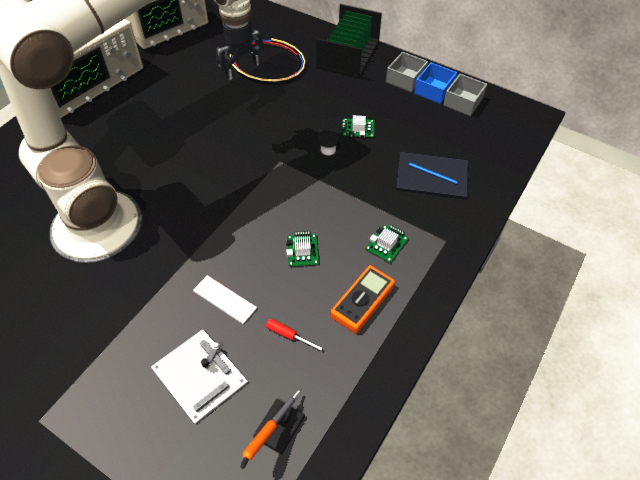

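The top view shows the target board at about (336,261), which is the one nearest the base. The nest is at (487,265), with the clamp knob near (465,262) and the end fence at (496,242). The scene view agrees: board at (302,249), nest at (199,375).

```bash
cat > h.py <<'E'
from workcell import *
import cv2, numpy as np
from scipy.spatial.transform import Rotation as R
def cam(n,o=None):
    c=get_calibration(n); K=np.array([[c['fx'],0,c['cx']],[0,c['fy'],c['cy']],[0,0,1]]); d=np.array([c['k1'],0,0,0])
    if n=='wrist':
        o=o or get_obs(); T=np.eye(4); T[:3,:3]=R.from_euler('xyz',o['tcp_rot'],degrees=True).as_matrix(); T[:3,3]=o['ee_pos']
        W=T@c['tool_from_camera']; Rc,p=W[:3,:3],W[:3,3]
    else:
        Rw=R.from_rotvec(c['rvec']).as_matrix(); Rc=Rw.T; p=-Rc@c['tvec']
    return K,d,Rc,p
def ray(C,uv):
    K,d,Rc,p=C
    u=cv2.undistortPoints(np.float64(uv).reshape(-1,1,2),K,d).reshape(-1,2)
    return p,np.c_[u,np.ones(len(u))]@Rc.T
def plane(C,uv,z):
    p,r=ray(C,uv); return p+r*((z-p[2])/r[:,2])[:,None]
def proj(C,X):
    K,d,Rc,p=C
    return cv2.projectPoints(np.float64(X).reshape(-1,3),cv2.Rodrigues(Rc.T)[0],-Rc.T@p,K,d)[0].reshape(-1,2)
def snap(n,f):
    o=get_obs(); im=camera(n); cv2.imwrite(f"pics/{f}.png",im[:,:,::-1]); return o,im
E
python3 - <<'E'
from h import *
T=cam('top');S=cam('scene')
print(plane(T,[(336,261)],.03),plane(S,[(302,249)],.03))
print(plane(T,[(487,265)],.012),plane(S,[(199,375)],.012))
print(plane(T,[(419,291)],.012), plane(T,[(286,197)],.03))
E
```

```text
[[0.54142665 0.23823039 0.03      ]] [[0.55029183 0.22557038 0.03      ]]
[[ 0.53437522 -0.19309914  0.012     ]] [[ 0.53965224 -0.19410817  0.012     ]]
[[0.45976777 0.00324312 0.012     ]] [[0.7215471 0.3818058 0.03     ]]
```

Units first: shifts go in shares of 50 cm and turns go in shares of 4 rad. So 35 cm / 50 = 0.7, 33 cm / 50 = 0.66.

servo_tool(moves=[[0.06,-0.052,0,0],[0.12,-0.104,0,0],[0.18,-0.156,0,0],[0.24,-0.208,0,0],[0.3,-0.26,0,0],[0.36,-0.312,0,0],[0.42,-0.364,0,0],[0.48,-0.416,0,0],[0.54,-0.468,0,0],[0.6,-0.52,0,0],[0.66,-0.57,0,0],[0.7,-0.6,0,0],[0.7,-0.6,0,0],[0.7,-0.6,0,0]], claw=0)

```text
time: 1.27
ee_pos: [0.502, 0.2277, 0.2305]
tcp_rot: [-180.0, -0.1, 163.9]
wrist_force: [0.3, 0.4, 0.4]
opening: 0.0854
grasp_force: 0.0
```

Run:
```python
from h import *
o,im=snap('wrist','w1'); print(o['time'],o['ee_pos'],o['tcp_rot'])
np.save('w1.npy',np.r_[o['ee_pos'],o['tcp_rot']])
```

```text
1.2667 [0.50201637 0.22767119 0.23047252] [-1.79950151e+02 -6.93922247e-02  1.63879750e+02]
```

View pics/w1.png

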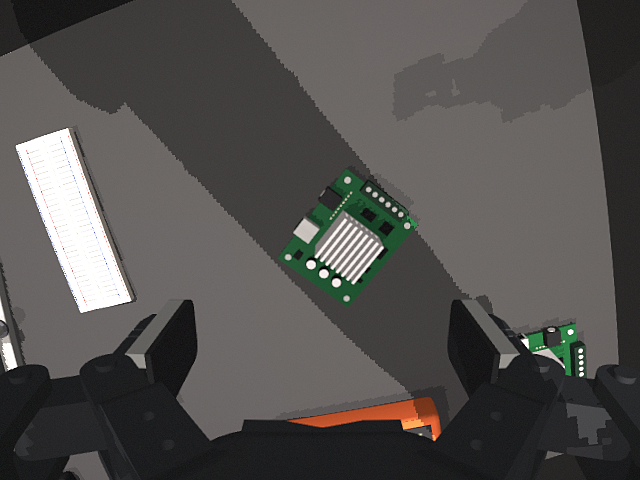

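To row units: -42 cm / 50 = -0.84, -40 cm / 50 = -0.8.

servo_tool(moves=[[0,-0.08,0,0],[0,-0.16,0,0],[0,-0.24,0,0],[0,-0.32,0,0],[0,-0.4,0,0],[0,-0.48,0,0],[0,-0.56,0,0],[0,-0.64,0,0],[0,-0.72,0,0],[0,-0.8,0,0],[0,-0.84,0,0],[0,-0.84,0,0],[0,-0.84,0,0],[0,-0.84,0,0]])

```text
time: 2.48
ee_pos: [0.5014, -0.19, 0.2314]
tcp_rot: [180.0, -0.0, 164.1]
wrist_force: [-0.1, 0.7, 0.3]
opening: 0.0855
grasp_force: 0.0
```

Run:
```python
from h import *
o,im=snap('wrist','w2'); print(o['time'],o['ee_pos'],o['tcp_rot'])
np.save('w2.npy',np.r_[o['ee_pos'],o['tcp_rot']])
```

```text
2.4833 [ 0.50138059 -0.18998111  0.23137807] [ 1.79979326e+02 -5.25989106e-03  1.64089130e+02]
```

View pics/w2.png

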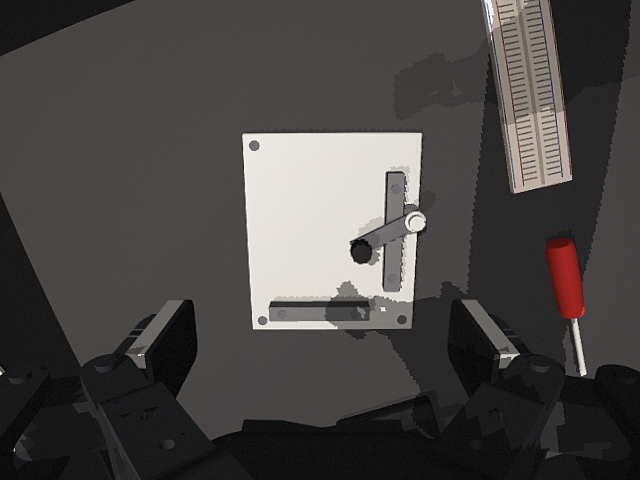

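In w1 the board's corners are near (347,168), (415,222), (347,302) and (278,258), and the bare corner is (347,302). In w2 the plate spans (243,133) to (422,328). The knob is at (361,251), the pivot at (415,222), the end fence lies along the bottom and the side fence is on the right.

```bash
cat > m.py <<'E'
from h import *
def rectfit(C,mask,z,Lx,Ly,guess,tol=4):
    cs,_=cv2.findContours(mask,cv2.RETR_EXTERNAL,cv2.CHAIN_APPROX_NONE); c=max(cs,key=cv2.contourArea).reshape(-1,2)
    P=plane(C,c,z)[:,:2]*1000; r=cv2.minAreaRect(P.astype(np.float32)); b=cv2.boxPoints(r)
    s=[]  # robust line per side
    for i in range(4):
        a,e=b[i],b[(i+1)%4]; L=np.linalg.norm(e-a); t=(e-a)/L; n=np.array([-t[1],t[0]])
        u=(P-a)@t; v=(P-a)@n; k=(abs(v)<8)&(u>.1*L)&(u<.9*L); k&=abs(v-np.median(v[k]))<tol
        l=cv2.fitLine(P[k].astype(np.float32),cv2.DIST_HUBER,0,.01,.01).ravel(); d=l[:2]*np.sign(l[:2]@t)
        s.append((l[2:],d,k.sum()))
    X=[]
    for i in range(4):
        (p,d,_),(q,e,_)=s[i-1],s[i]; X.append(p+d*np.linalg.solve(np.c_[d,-e],q-p)[0])
    X=np.array(X); yaws=[np.degrees(np.arctan2(d[1],d[0])) for _,d,_ in s]
    print('centre',X.mean(0),'sides',np.linalg.norm(np.roll(X,-1,0)-X,axis=1),'yaws mod90',[round((y-guess+45)%90-45+guess,2) for y in yaws],[k for *_,k in s]); return X
def load(n):
    v=np.load(n+'.npy'); return cam('wrist',dict(ee_pos=v[:3],tcp_rot=v[3:])),cv2.imread(f'pics/{n}.png')
if __name__=='__main__':
    C,im=load('w2'); hsv=cv2.cvtColor(im,cv2.COLOR_BGR2HSV)
    m=((hsv[...,1]<40)&(hsv[...,2]>150)).astype(np.uint8); m[:, 470:]=0; m[335:]=0
    m=cv2.morphologyEx(m,cv2.MORPH_CLOSE,np.ones((5,5))); 
    X=rectfit(C,m,.012,180,150,-16); print(X)
    k=((hsv[...,2]<35)).astype(np.uint8); k[:225]=0;k[275:]=0;k[:,:335]=0;k[:,378:]=0
    cs,_=cv2.findContours(k,cv2.RETR_EXTERNAL,cv2.CHAIN_APPROX_NONE);c=max(cs,key=cv2.contourArea);cc,rr=cv2.minEnclosingCircle(c);print('knob px',cc,rr,plane(C,[cc],.05)*1000)
    print('pivot',plane(C,[(415.5,221.5)],.036)*1000)
    C,im=load('w1'); hsv=cv2.cvtColor(im,cv2.COLOR_BGR2HSV)
    g=(cv2.inRange(hsv,(40,90,40),(90,255,255))>0).astype(np.uint8); g[:,500:]=0
    g=cv2.morphologyEx(g,cv2.MORPH_CLOSE,np.ones((5,5)))
    print(rectfit(C,g,.010,100,80,-39))
    h=((hsv[...,1]<60)&(hsv[...,2]>110)).astype(np.uint8); h[:205]=0;h[290:]=0;h[:,:312]=0;h[:,390:]=0
    h=cv2.morphologyEx(h,cv2.MORPH_CLOSE,np.ones((7,7))); print(rectfit(C,h,.042,40,40,-39))
E
python3 m.py
```

```text
centre [ 536.65356 -190.02226] sides [177.81567 147.88463 177.71593 148.34999] yaws mod90 [np.float32(-15.6), np.float32(-15.87), np.float32(-15.75), np.float32(-15.9)] [np.int64(156), np.int64(76), np.int64(128), np.int64(151)]
[[ 430.75085 -237.34138]
 [ 602.01495 -285.16418]
 [ 642.4454  -142.91354]
 [ 471.40295  -94.66999]]
knob px (359.8061218261719, 249.95773315429688) 11.600027084350586 [[ 542.89888814 -169.711138     50.        ]]
pivot [[ 536.59595939 -119.80095864   36.        ]]
centre [544.1773  239.25595] sides [ 97.86837   79.251434 103.258095  79.31462 ] yaws mod90 [np.float32(-53.46), np.float32(-53.31), np.float32(-53.38), np.float32(-49.41)] [np.int64(58), np.int64(56), np.int64(70), np.int64(87)]
[[484.0953  253.83064]
 [542.36914 175.20255]
 [605.9177  222.55618]
 [544.32697 305.43448]]
centre [540.8093  233.76733] sides [48.762253 55.911133 53.8401   48.213116] yaws mod90 [np.float32(-62.64), np.float32(-59.94), np.float32(-53.92), np.float32(-54.18)] [np.int64(29), np.int64(62), np.int64(41), np.int64(58)]
[[507.73398 241.36436]
 [530.1436  198.05656]
 [578.5325  226.0668 ]
 [546.82733 269.58163]]
```

To row units: -12 cm / 50 = -0.24, 4.2 cm / 50 = 0.084, 1.995 rad / 4 = 0.4988.

servo_tool(moves=[[0.006,0.002,0,0.03],[0.012,0.006,0,0.06],[0.018,0.008,0,0.09],[0.024,0.012,0,0.12],[0.03,0.014,0,0.15],[0.036,0.018,0,0.18],[0.042,0.02,0,0.21],[0.048,0.024,0,0.24],[0.054,0.026,0,0.27],[0.06,0.03,0,0.3],[0.066,0.032,0,0.33],[0.072,0.036,0,0.36],[0.076,0.038,-0.04,0.39],[0.08,0.04,-0.08,0.42],[0.084,0.042,-0.12,0.45],[0.084,0.042,-0.16,0.48],[0.084,0.042,-0.2,0.4988],[0.084,0.042,-0.24,0.4988],[0.084,0.042,-0.24,0.4988],[0.084,0.042,-0.24,0.4988]])

```text
time: 4.2
ee_pos: [0.543, -0.1688, 0.111]
tcp_rot: [179.9, 0.0, -81.6]
wrist_force: [-0.2, -0.0, 0.7]
opening: 0.0852
grasp_force: 0.0
```

Run:
```python
from h import *
o,im=snap('wrist','w3'); print(o['time'],o['ee_pos'],o['tcp_rot'],o['q'])
np.save('w3.npy',np.r_[o['ee_pos'],o['tcp_rot']])
C=cam('wrist',o); print(proj(C,[[.543,-.1695,.054],[.5358,-.1200,.034]]))
```

```text
4.2 [ 0.54295354 -0.1687822   0.1110305 ] [ 1.79921870e+02  4.59601901e-02 -8.15986559e+01] [-1.72721436e+01  6.90460153e+00 -1.12510997e+00  8.20606168e+01
  7.57382728e-03 -1.15673525e+02]
[[321.8296786  254.49854342]
 [321.72146824 327.15483057]]
```

View pics/w3.png

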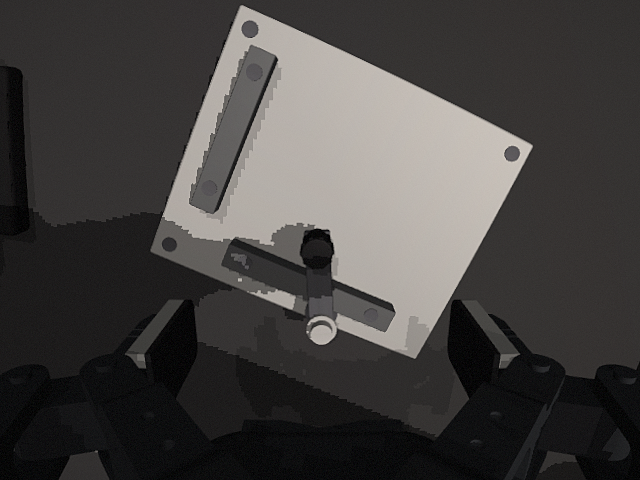

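w3 shows the open fingers either side of the knob, whose top is at about (317,249). The pivot cap is at (321,329) and the plate corners are at (240,6), (532,146), (415,358) and (151,251). I'll refit the nest from this closer view.

Run:
```python
from m import *
C,im=load('w3'); hsv=cv2.cvtColor(im,cv2.COLOR_BGR2HSV)
K=plane(C,[(317.5,249)],.054)*1000; print('knob',K,'pivot',plane(C,[(320.5,329)],.036)*1000)
P=plane(C,[(240,6),(532,146),(415,358),(151,251)],.012)[:,:2]*1000
print(P,P.mean(0),np.linalg.norm(np.roll(P,-1,0)-P,axis=1)); e=np.roll(P,-1,0)-P; print(np.degrees(np.arctan2(e[:,1],e[:,0])))
m=((hsv[...,1]<50)&(hsv[...,2]>75)).astype(np.uint8); m[360:]=0
m=cv2.morphologyEx(m,cv2.MORPH_CLOSE,np.ones((5,5))); print(rectfit(C,m,.012,180,150,-16))
# fence_end inner top edge, fence_side inner top edge
print('screw holes', [])
```

```text
knob [[ 545.49565105 -171.98481858   54.        ]] pivot [[ 536.46799874 -119.79446365   36.        ]]
[[ 603.34365708 -285.19418083]
 [ 431.65275214 -237.1499423 ]
 [ 471.27670823  -94.84135765]
 [ 642.82073737 -143.01248425]] [ 537.27346371 -190.04949126] [178.28633064 147.72200635 178.17915526 147.56041038]
[ 164.36679458   74.44083716  -15.68522586 -105.51743838]
centre [ 538.63556 -185.66595] sides [178.85115 144.80142 180.6726  172.21896] yaws mod90 [np.float32(-15.6), np.float32(-15.64), np.float32(-24.33), np.float32(-15.72)] [np.int64(237), np.int64(216), np.int64(30), np.int64(186)]
[[ 431.0774   -237.92435 ]
 [ 603.3417   -286.01544 ]
 [ 642.37714  -146.57483 ]
 [ 477.746     -72.149155]]
screw holes []
```

To row units: -7.3 cm / 50 = -0.146, -6 cm / 50 = -0.12.

servo_tool(moves=[[0,0,-0.06,0],[0,0,-0.12,0],[0,0,-0.146,0],[0,0,-0.146,0],[0,0,-0.146,0]])

```text
time: 4.67
ee_pos: [0.5437, -0.1701, 0.0395]
tcp_rot: [-180.0, -0.0, -81.7]
wrist_force: [0.4, 0.3, -0.1]
opening: 0.0854
grasp_force: 0.0
```

servo_tool(moves=[[0,0,0,0],[0,0,0,0],[0,0,0,0],[0,0,0,0],[0,0,0,0],[0,0,0,0],[0,0,0,0],[0,0,0,0]], claw=1, force=20)

```text
time: 5.33
ee_pos: [0.5436, -0.1704, 0.0387]
tcp_rot: [-180.0, -0.0, -81.7]
wrist_force: [0.0, -1.3, 3.2]
opening: 0.0145
grasp_force: 20.2
```

To row units: 6.29 cm / 50 = 0.1258, 5.9 cm / 50 = 0.118, -0.72 rad / 4 = -0.18.

servo_tool(moves=[[-0.012,-0.0012,0,-0.03],[-0.024,-0.0008,0,-0.06],[-0.0358,0.0008,0,-0.09],[-0.0474,0.004,0,-0.12],[-0.0586,0.0086,0,-0.15],[-0.069,0.0144,0,-0.18],[-0.0788,0.0214,0,-0.21],[-0.0876,0.0294,0,-0.24],[-0.0954,0.0386,0,-0.27],[-0.102,0.0486,0,-0.3],[-0.1074,0.0594,0,-0.33],[-0.1114,0.0706,0,-0.36],[-0.1142,0.0822,0,-0.39],[-0.1154,0.0942,0,-0.42],[-0.1152,0.1062,0,-0.45],[-0.1136,0.118,0,-0.48],[-0.1118,0.1258,0,-0.5],[-0.1118,0.1258,0,-0.5],[-0.1118,0.1258,0,-0.5]])

```text
time: 6.92
ee_pos: [0.4887, -0.1073, 0.0387]
tcp_rot: [180.0, 0.2, 163.7]
wrist_force: [5.2, -0.7, -0.1]
opening: 0.0149
grasp_force: 20.0
```

servo_tool(moves=[[0,0,0,0],[0,0,0,0],[0,0,0,0],[0,0,0,0],[0,0,0,0]], claw=0)

```text
time: 7.33
ee_pos: [0.4873, -0.1074, 0.0381]
tcp_rot: [-180.0, -0.0, 163.7]
wrist_force: [-0.1, 0.2, -0.1]
opening: 0.0747
grasp_force: 0.0
```

To row units: 20 cm / 50 = 0.4, 16 cm / 50 = 0.32.

servo_tool(moves=[[0,0,0.08,0],[0,0,0.16,0],[0,0,0.24,0],[0,0,0.32,0],[0,0,0.4,0],[0,0,0.4,0],[0,0,0.4,0]])

```text
time: 7.92
ee_pos: [0.4884, -0.1076, 0.2408]
tcp_rot: [180.0, 0.3, 163.7]
wrist_force: [-0.1, 0.3, -0.4]
opening: 0.0853
grasp_force: 0.0
```

Run:
```python
from h import *
o,im=snap('wrist','w4'); print(o['time'],o['ee_pos'],o['tcp_rot'])
np.save('w4.npy',np.r_[o['ee_pos'],o['tcp_rot']])
```

```text
7.9167 [ 0.4884166  -0.10755902  0.24079837] [179.98220822   0.25219971 163.73933175]
```

View pics/w4.png

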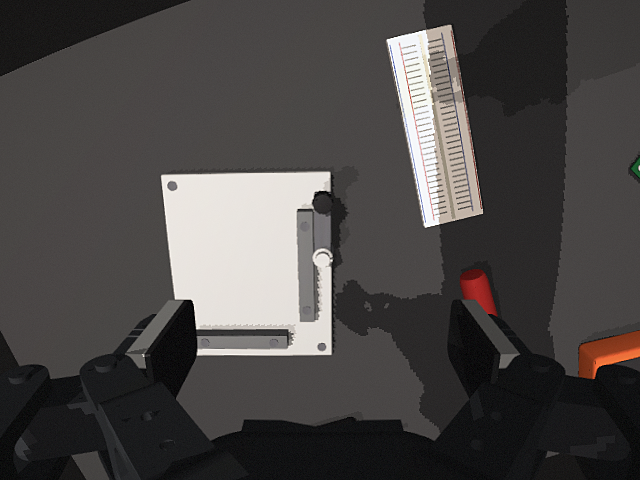

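To row units: 34.6 cm / 50 = 0.692, 32 cm / 50 = 0.64, -0.648 rad / 4 = -0.162.

servo_tool(moves=[[0.01,0.064,0,-0.015],[0.022,0.128,0,-0.03],[0.032,0.192,0,-0.045],[0.044,0.256,0,-0.06],[0.054,0.32,0,-0.075],[0.064,0.384,0,-0.09],[0.074,0.448,0,-0.105],[0.086,0.512,0,-0.12],[0.096,0.576,0,-0.135],[0.106,0.64,0,-0.15],[0.114,0.692,0,-0.162],[0.114,0.692,-0.06,-0.162],[0.114,0.692,-0.12,-0.162],[0.114,0.692,-0.16,-0.162],[0.114,0.692,-0.16,-0.162],[0.114,0.692,-0.16,-0.162]])

```text
time: 9.3
ee_pos: [0.5433, 0.2381, 0.1563]
tcp_rot: [-179.8, -0.1, 126.6]
wrist_force: [-0.1, -1.1, 0.9]
opening: 0.0852
grasp_force: 0.0
```

Run:
```python
from m import *
o,im=snap('wrist','w5'); print(o['time'],o['ee_pos'],o['tcp_rot'],o['q'][5])
np.save('w5.npy',np.r_[o['ee_pos'],o['tcp_rot']])
C,im=load('w5'); hsv=cv2.cvtColor(im,cv2.COLOR_BGR2HSV)
g=(cv2.inRange(hsv,(40,90,30),(90,255,255))>0).astype(np.uint8); g[:,455:]=0
g=cv2.morphologyEx(g,cv2.MORPH_CLOSE,np.ones((7,7))); print(rectfit(C,g,.010,100,80,-53))
print(proj(C,[[.5444,.2391,.042]]))
```

```text
9.3 [0.54326559 0.23814888 0.15633611] [-1.79759543e+02 -5.41937997e-02  1.26613727e+02] 77.05764627637046
centre [544.5797  238.88986] sides [100.07121  78.99946  99.20547  79.06895] yaws mod90 [np.float32(-53.26), np.float32(-53.38), np.float32(-53.3), np.float32(-54.0)] [np.int64(88), np.int64(88), np.int64(116), np.int64(106)]
[[482.80463 255.58618]
 [542.6674  175.39458]
 [606.07056 222.5216 ]
 [546.7761  302.0571 ]]
[[324.66817961 230.30454027]]
```

View pics/w5.png

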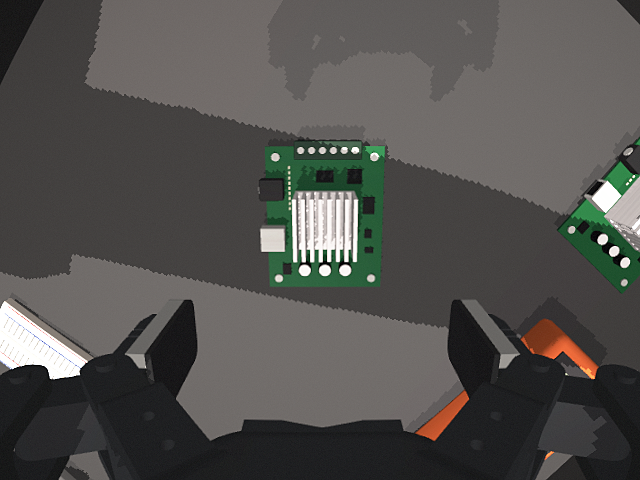

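w4 shows the clamp arm lying back along the side fence, with the knob at (322,201) and the pivot at (322,258), and the fence corner is clear. w5 shows the board squared to the tool, with the heatsink around (327,228) between the fingers.

To row units: -13.6 cm / 50 = -0.272, -12 cm / 50 = -0.24.

servo_tool(moves=[[0,0,-0.07,0],[0,0,-0.14,0],[0,0,-0.2,0],[0,0,-0.24,0],[0,0,-0.272,0],[0,0,-0.272,0],[0,0,-0.272,0]])

```text
time: 9.93
ee_pos: [0.5449, 0.2387, 0.0234]
tcp_rot: [180.0, 0.0, 126.6]
wrist_force: [-0.5, 0.3, 0.9]
opening: 0.0852
grasp_force: 0.0
```

servo_tool(moves=[[0,0,0,0],[0,0,0,0],[0,0,0,0],[0,0,0,0],[0,0,0,0],[0,0,0,0],[0,0,0,0],[0,0,0,0]], claw=1, force=50)

```text
time: 10.6
ee_pos: [0.5452, 0.239, 0.0237]
tcp_rot: [179.9, 0.0, 126.6]
wrist_force: [0.5, -0.1, 6.2]
opening: 0.0389
grasp_force: 50.2
```

To row units: -43.2 cm / 50 = -0.864, -42 cm / 50 = -0.84, 0.54 rad / 4 = 0.135.

servo_tool(moves=[[0,0,0.02,0],[0,0,0.06,0],[0,0,0.12,0],[0,0,0.18,0],[0,-0.04,0.2,0],[0,-0.1,0.2,0.015],[0,-0.17,0.2,0.03],[0,-0.24,0.2,0.045],[-0.002,-0.31,0.2,0.06],[-0.004,-0.38,0.2,0.075],[-0.006,-0.45,0.2,0.09],[-0.008,-0.52,0.2,0.105],[-0.01,-0.59,0.2,0.12],[-0.012,-0.66,0.2,0.135],[-0.012,-0.73,0.2,0.15],[-0.012,-0.8,0.2,0.1648],[-0.012,-0.84,0.2,0.1648],[-0.012,-0.864,0.2,0.1648],[-0.012,-0.864,0.2,0.1648],[-0.012,-0.864,0.2,0.1648]])

```text
time: 12.27
ee_pos: [0.5383, -0.1931, 0.1224]
tcp_rot: [180.0, -0.0, 164.3]
wrist_force: [-0.6, 0.3, -1.8]
opening: 0.0388
grasp_force: 51.2
```

Run:
```python
from m import *
o,im=snap('wrist','w6'); print(o['time'],o['ee_pos'],o['tcp_rot'],o['wrist_force'],o['opening'])
np.save('w6.npy',np.r_[o['ee_pos'],o['tcp_rot']])
```

```text
12.2667 [ 0.5383346  -0.19314229  0.1223991 ] [ 1.79977484e+02 -2.63527604e-02  1.64302320e+02] [-0.59163609  0.28473501 -1.84750745] 0.03882301170608831
```

View pics/w6.png

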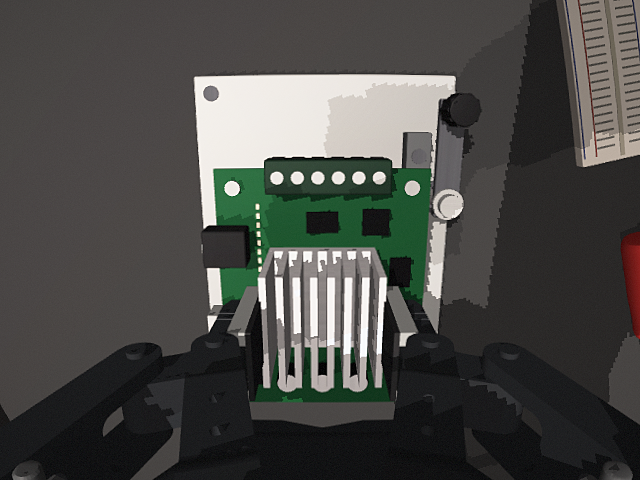

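w6 shows the board held square to the tool, with its -x edge running from (214,169) to (433,168), over the nest. The clamp is clear on the right, knob at (461,109).

Run:
```python
from m import *
C,im=load('w6'); 
c,s=np.cos(np.radians(-15.65)),np.sin(np.radians(-15.65)); N=np.array([[c,-s],[s,c]])
f=lambda uv,z:(plane(C,uv,z)[:,:2]*1000-[537.0,-190.1])@N
print('board corners in nest',f([(214,169),(433,168)],.110),'expect (2-50, -3-+40)')
print('plate back corners',f([(194,77),(455,77)],.012))
print('knob/pivot',f([(461,107)],.054),f([(449,204)],.036))
hsv=cv2.cvtColor(im,cv2.COLOR_BGR2HSV); g=cv2.inRange(hsv,(40,90,30),(90,255,255))
for u in (240,255,400,420): r=np.nonzero(g[:260,u])[0]; print(u,r[:3])
for v in (200,215,280): r=np.nonzero(g[v])[0]; print(v,r[0],r[-1])
```

```text
board corners in nest [[-47.52996885 -40.82589835]
 [-47.71540385  38.65355176]] expect (2-50, -3-+40)
plate back corners [[-88.86788786 -74.19926898]
 [-88.62272513  74.26122825]]
knob/pivot [[-70.86641995  65.38110403]] [[-19.61548697  68.04397371]]
240 [169 170 171]
255 [169 170 171]
400 [169 170 171]
420 [169 170 171]
200 215 429
215 216 427
280 221 423
```

To row units: -8.6 cm / 50 = -0.172, -8 cm / 50 = -0.16.

servo_tool(moves=[[0,0,-0.06,0],[0,0,-0.1,0],[0,0,-0.14,0],[0,0,-0.16,0],[0,0,-0.172,0],[0,0,-0.172,0],[0,0,-0.172,0]])

```text
time: 12.9
ee_pos: [0.5389, -0.1929, 0.0372]
tcp_rot: [-180.0, 0.0, 164.4]
wrist_force: [-0.4, -0.1, -1.7]
opening: 0.0389
grasp_force: 51.1
```

To row units: -0.35 cm / 50 = -0.007, -0.3 cm / 50 = -0.006.

servo_tool(moves=[[0,0,-0.002,0],[0,0,-0.004,0],[0,0,-0.006,0],[0,0,-0.007,0],[0,0,-0.007,0],[0,0,-0.007,0]])

```text
time: 13.4
ee_pos: [0.5389, -0.1935, 0.0337]
tcp_rot: [180.0, 0.1, 164.4]
wrist_force: [-1.0, 0.1, 5.8]
opening: 0.0388
grasp_force: 52.0
```

To row units: -0.1 cm / 50 = -0.002, -0.05 cm / 50 = -0.001.

servo_tool(moves=[[0,0,-0.001,0],[0,0,-0.002,0],[0,0,-0.002,0],[0,0,-0.002,0]])

```text
time: 13.73
ee_pos: [0.5389, -0.1935, 0.0337]
tcp_rot: [-180.0, 0.1, 164.4]
wrist_force: [-4.6, 1.9, 13.2]
opening: 0.0388
grasp_force: 53.1
```

To row units: 0.71 cm / 50 = 0.0142, 0.54 cm / 50 = 0.0108.

servo_tool(moves=[[0,0,0.002,0],[0.0036,0.0016,0.002,0],[0.0072,0.0032,0.002,0],[0.0108,0.0048,0.002,0],[0.0142,0.0064,0.002,0],[0.0142,0.0064,0.002,0],[0.0142,0.0064,0.002,0]])

```text
time: 14.32
ee_pos: [0.5457, -0.1907, 0.0337]
tcp_rot: [-179.9, 0.0, 164.3]
wrist_force: [-4.5, -1.5, 8.4]
opening: 0.0391
grasp_force: 52.5
```

To row units: 0.1 cm / 50 = 0.002, 0.05 cm / 50 = 0.001.

servo_tool(moves=[[0.0002,0.001,0.001,0],[0.0006,0.002,0.001,0],[0.0006,0.002,0.001,0],[0.0006,0.002,0.001,0]])

```text
time: 14.65
ee_pos: [0.546, -0.1897, 0.0337]
tcp_rot: [-179.9, 0.0, 164.3]
wrist_force: [-1.4, -3.5, 5.6]
opening: 0.039
grasp_force: 52.1
```

To row units: 0.1 cm / 50 = 0.002, 0.05 cm / 50 = 0.001.

servo_tool(moves=[[0.001,-0.0002,0,0],[0.002,-0.0006,0,0],[0.002,-0.0006,0,0],[0.002,-0.0006,0,0]])

```text
time: 14.98
ee_pos: [0.5465, -0.1896, 0.0337]
tcp_rot: [-180.0, -0.0, 164.4]
wrist_force: [-5.2, -0.7, 7.3]
opening: 0.0389
grasp_force: 52.4
```

To row units: 0.1 cm / 50 = 0.002, 0.05 cm / 50 = 0.001.

servo_tool(moves=[[0.0002,0.001,0,0],[0.0006,0.002,0,0],[0.0006,0.002,0,0],[0.0006,0.002,0,0]])

```text
time: 15.32
ee_pos: [0.5472, -0.1889, 0.0337]
tcp_rot: [-180.0, 0.0, 164.3]
wrist_force: [-3.4, -2.3, 6.5]
opening: 0.0389
grasp_force: 52.2
```

To row units: 0.1 cm / 50 = 0.002, 0.05 cm / 50 = 0.001.

servo_tool(moves=[[0.001,-0.0002,0,0],[0.002,-0.0006,0,0],[0.002,-0.0006,0,0],[0.002,-0.0006,0,0]])

```text
time: 15.65
ee_pos: [0.5477, -0.1888, 0.0337]
tcp_rot: [-180.0, -0.0, 164.4]
wrist_force: [-5.0, -1.4, 8.1]
opening: 0.0391
grasp_force: 52.5
```

To row units: 0.1 cm / 50 = 0.002, 0.05 cm / 50 = 0.001.

servo_tool(moves=[[0.0002,0.001,0,0],[0.0006,0.002,0,0],[0.0006,0.002,0,0],[0.0006,0.002,0,0]])

```text
time: 15.98
ee_pos: [0.5478, -0.1887, 0.0338]
tcp_rot: [-179.9, -0.0, 164.3]
wrist_force: [-6.8, -5.3, 8.6]
opening: 0.0392
grasp_force: 52.4
```

To row units: 0.1 cm / 50 = 0.002, 0.05 cm / 50 = 0.001.

servo_tool(moves=[[0.001,-0.0002,0,0],[0.002,-0.0006,0,0],[0.002,-0.0006,0,0],[0.002,-0.0006,0,0]])

```text
time: 16.32
ee_pos: [0.5478, -0.1887, 0.0337]
tcp_rot: [-179.9, -0.2, 164.3]
wrist_force: [-11.7, -3.3, 11.2]
opening: 0.0391
grasp_force: 52.8
```

To row units: 0.13 cm / 50 = 0.0026, 0.05 cm / 50 = 0.001.

servo_tool(moves=[[0.0004,0.0012,0,0],[0.001,0.0026,0,0],[0.0014,0.0026,0,0],[0.0014,0.0026,0,0],[0.0014,0.0026,0,0]])

```text
time: 16.73
ee_pos: [0.5479, -0.1886, 0.0338]
tcp_rot: [-179.7, -0.2, 164.3]
wrist_force: [-15.0, -10.1, 12.1]
opening: 0.0389
grasp_force: 52.9
```

Run:
```python
from m import *
o,im=snap('wrist','w7'); print(o['time'],o['ee_pos'],o['tcp_rot'],o['wrist_force'],o['torque'],o['opening'])
np.save('w7.npy',np.r_[o['ee_pos'],o['tcp_rot']])
c,s=np.cos(np.radians(-15.65)),np.sin(np.radians(-15.65)); N=np.array([[c,-s],[s,c]]); print('F nest',o['wrist_force'][:2]@N)
C=cam('wrist',o); T=cam('top'); t=camera('top')
f=lambda p:np.r_[(N@np.array(p[:2])+[537.0,-190.1])/1000,.012+(p[2]-10)/1000]
print(proj(C,[f(p) for p in [(-40,-35,18),(-40,45,18),(46,45,24),(-58,45,24)]]))
crop=cv2.resize(im[60:360,170:570],(800,600),interpolation=cv2.INTER_CUBIC); cv2.imwrite('pics/w7c.png',crop[:,:,::-1])
```

```text
16.7333 [ 0.54785564 -0.1886216   0.03376526] [-179.72703549   -0.18130868  164.27145583] [-15.01281344 -10.14245642  12.1260667 ] [-1.99438873  3.10532657  0.23033075] 0.03892288299829593
F nest [-11.72021982 -13.81631053]
[[212.24250205 167.50750961]
 [430.7181251  166.99448165]
 [419.77903036 380.96252322]
 [437.59795193 116.57969437]]
```

View pics/w7c.png

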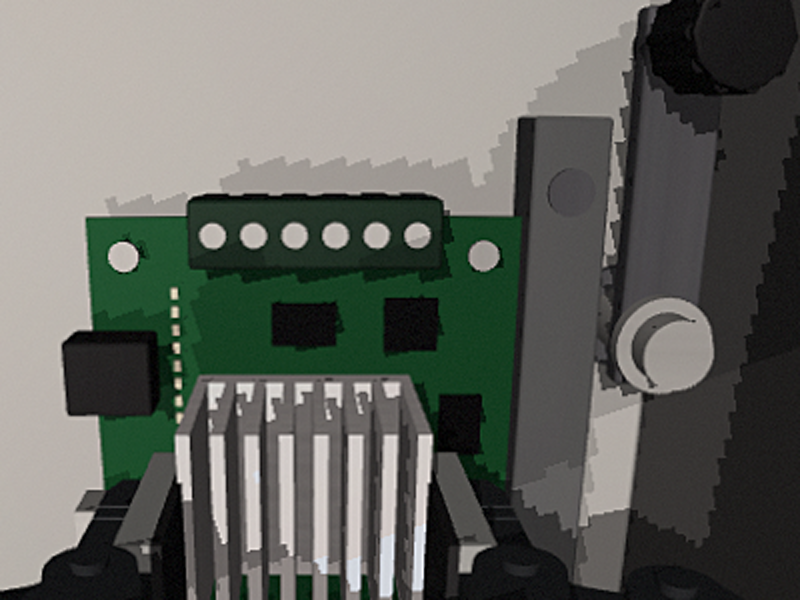

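The crop shows the board's -x edge level across (86,217) to (522,217), which puts its corners within about 0.5 mm of home. Its +y edge lies against the side fence with no visible gap. Fence forces are about 12 N and 14 N. I'll add a tiny counter-turn to even out the yaw moment, then check before handing in.

To row units: 0.003 rad / 4 = 0.0008.

servo_tool(moves=[[0,0,0,0.0008],[0,0,0,0.0008],[0,0,0,0.0008],[0,0,0,0.0008],[0,0,0,0.0008],[0,0,0,0.0008]])

```text
time: 17.33
ee_pos: [0.5478, -0.1886, 0.0337]
tcp_rot: [-179.7, -0.2, 164.4]
wrist_force: [-16.1, -10.1, 13.3]
opening: 0.0389
grasp_force: 52.9
```

Run:
```python
from h import *
o=get_obs(); c,s=np.cos(np.radians(-15.65)),np.sin(np.radians(-15.65)); N=np.array([[c,-s],[s,c]])
print(o['time'],o['tcp_rot'],'F nest',o['wrist_force'][:2]@N,o['wrist_force'][2],o['torque'],o['grasp_force'])
```

```text
17.3333 [-179.73509859   -0.1835267   164.41457954] F nest [-12.78392519 -14.08286356] 13.320003386137474 [-1.89076475  3.08712105 -0.09627269] 52.931309938430786
```

```bash
python3 -c "
from workcell import *
print(job_done())"
```

```text
the job is handed in; nothing more can be done
None
```

The job is handed in: the clamp arm is swung back along the side fence, and the board sits on the nest plate, held against both fences with about 13 N on the end fence and 14 N on the side fence (wrist readings, which include some plate friction).

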